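# Clamp the Maddox rod lens with the inner knob of a concentric pair

## Robot

A 6-joint arm with a two-finger parallel gripper is mounted at the origin on the work surface. World frame = base frame: x ahead of the robot, y to its left, z up, the work surface at z = 0. Lengths are in m, angles in rad, forces in N, time in s.
With the tool pointing down it reaches from about 0.325 to 0.925 m from the base axis. Payload 3.1 kg.
Tool frame: the origin (TCP) lies midway between the tips of the shut fingers; the grasp point (between the pads) lies env.pinch_z behind it (env.pinch_z is the distance from the TCP to the grasp point, in m); z points along the fingers, x is the direction in which the jaws open and shut, and the axes are right-handed (so a half turn about z gives the same grasp; the last joint's range is limited). The gripper opens to 85 mm and grips with 20 to 120 N. Pads are 22 mm wide; open, the fingers measure 114 mm over their backs; the gripper's body (76 mm by 85 mm) begins 54 mm behind the grasp point. The pads swing forward as they close: fully open they stand 13 mm farther back than shut.
Start: joints at [1.013, 0.217, 1.613, -0, 1.311, -0.112], TCP at [0.269, 0.564, 0.231] pointing down, gripper open.
Joint ranges: [-2.75, 2.75], [-0.78, 2.1], [0.31, 2.55], [-1.13, 4.27], [0.13, 2.63], [-2.58, 2.58]. Speed limits (rad/s): [2.79, 2.79, 3.14, 3.14, 3.14, 3.14].

## Interface

Orientations are given as a rotation vector (axis times angle).
In Python, from plant import env gives the robot as it stands.
- The arm moves only by the shell command python3 -m creep 'ROWS' [FORCE]. ROWS is JSON, a list of rows, each a list of 3 entries, a list of its own where there are three numbers: the finger opening in m, from 0 to 0.0854, then the shift along the tool's x, y, z in m, then the turn, a rotation vector about the tool's x, y, z in rad. A call has exactly 5 rows; each row shifts and turns the commanded pose from where the row before left it, along the tool's axes as they then stand; what a row does not reach is not made up. A row lasts 1/12 s, in which the tool goes at most 41.7 mm and 7.16 degrees, less where a joint would pass 70% of its speed; a pose out of reach is approached as far as the arm can. A call is refused whole if a number of a shift passes 0.0417 or a number of a turn 0.125, either way. A call with a gripper value outside its range is refused whole. The fingers move at their own pace and stop on an object; FORCE is the grip in N (left out, the last holds). Time passes only in rows, so rows that do not move let the fingers close, or fill a call up. It gives the time, the measured TCP pose, the force and the opening at its end, in the units of the state.
- env.state(): the state, without advancing time (a new reading comes with each control period).
- env.grab_frame(name): name is "scene" or "top" or "wrist"; returns a dict with "color" (384x512x3 uint8, red, green, blue), "z_map" (384x512 float32, m along the optical axis (not along the pixel's ray), 0 where there is no reading), "fx", "fy", "cx", "cy" (pixels), "R" (3x3) and "t" (3): a world point X has camera coordinates R X + t. Camera axes: x right, y down, z forward; pixel columns grow to the right and rows downward; lengths in m; the calibration is good to about 2 mm. The wrist camera is an equidistant fisheye: a pixel r from the principal point sees the ray r / f radians off the axis. A picture is of the moment at which its call begins.
- env.close_job(): hands the job in, once; it reports no verdict.
The state is a dict: "time": time; "q": joint angles; "dq": joint speeds; "joint_torque": joint torques, N m; "position": TCP position; "ee_rot": TCP orientation; "force": force on the tool from outside, world axes, zero at the start; "moment": the same for the moment, N m; "finger_gap": finger opening in m.
Only numpy, scipy, OpenCV 4.12 (cv2) and the standard library are available. Lean on these libraries where they do the work, as an engineer would, in place of code of your own. Each camera call takes 0.05 s, during which the arm holds its last target.

## Task

Lay the blue Maddox rod lens flat on the white seat of the lens rig, between the jaw and the brass stops, and let go of it. Then turn only the small inner steel knob clockwise until the jaw holds the lens snugly and gently against both stops, at about 6 N and never hard enough to chip it, and leave the knob; the black outer ring must keep its setting and the other things on the bench stay where they are.

Things in the scene. Friction and masses are not known exactly. Their poses are not given: they have to be found in the camera images.
- maddox_center (a point): blue translucent acrylic Maddox rod lens, a disc 38 mm in diameter and 9 mm thick with fine parallel ridges on top, 25 g, lying flat and loose on the bench; the point is its centre, half-way up
- rig: lens rig, fixed: grey base plate 200 x 90 x 12 mm (x long, z up), origin at the centre of its underside. Two concentric knobs at x = -55 mm. At x = +50 mm a white seat block, 30 mm (x) by 26 mm (y), top 20 mm above the bench; the lens overhangs it. Between them an aluminium jaw with a 26 mm wide black rubber face, top at 35 mm, slides along +x to the lens
- stops: two upright brass pins, 7 mm thick, tops 34 mm above the bench, joined by a brass bar; fixed, axes as the rig's. Origin on the seat's top face, 20 mm above the bench: there lies the centre of the lens's underside when it rests against both pins (pin axes x = +19.1, y = +-11.9 mm). Laid a few mm short (-x) it is pushed home by the jaw. A good hold is 3 to 10 N; above 14 N the lens chips
- jaw_way (a point): point fixed on the rig, 20 mm above the bench, below the jaw's way: 36 mm to the -x side of the stops' origin. How far out the jaw starts differs each time and is not reported: its face begins 7 to 26 mm short of the edge of a lens that touches both stops, so the turn needed is not known beforehand; feel for it
- knob_top (a point): centre of the top of the inner knob, on the upright axis that both knobs share. Inner knob: knurled steel, round, 24 mm in diameter; its 26 mm high side stands from the outer ring's top (50 mm above the bench) up to this point (76 mm)
- knob (a joint): inner knob's angle, rad, grows clockwise seen from above; 1 rad drives the jaw's carriage 15 mm to the stops. Steady friction of 0.24 N m keeps it where it is left. The jaw is sprung, 4 N/mm: once the lens is pinched between jaw and stops, each 0.1 rad more adds 5 to 6 N of clamping and 0.09 N m of turning torque. The end stop at 4.0 rad lies well past that
- ring_mark (a point): white line on the top face of the black outer ring, 25 mm from the common axis. The ring (56 mm in diameter, 20 mm high, top 50 mm above the bench) turns very easily (0.03 N m); its setting must be kept: the mark may not shift by more than 3 mm
- prism_center (a point): brass-rimmed prism lens, a disc of the same size (38 x 9 mm), loose on the bench; the point is its centre; leave it alone
- occluder_center (a point): matte black occluder, a disc of the same size (38 x 9 mm), loose on the bench; the point is its centre; leave it alone
- dish: empty cream ceramic lens dish, 90 mm across and 25 mm high, loose on the bench; origin at the centre of its underside; leave it alone

How it is judged:
By the outcome, as a careful person would: the job done as asked, in the order asked, and still so for the second after the job is handed in, with the robot touching nothing.
It also fails if it takes over 72 s, if anything falls off the work surface, if the arm or the gripper's body presses on something with over 40 N, if the wrist force passes 120 N, or if a joint passes its speed limit or range.

## Working session

There is one attempt and no reset: what is moved stays moved. The work goes in short steps, Python scripts to look and compute and a shell command to move; the robot and the scene stay as the last step left them, time stands still between calls to the robot, and variables do not carry over. Pictures are saved under pics/ and viewed, and the job is handed in when it is done.

```bash
ls; mkdir -p pics; python3 - <<'E'
from plant import env
import cv2
print(env.pinch_z)
s=env.state(); print({k:(v if not hasattr(v,'round') else v.round(3)) if not isinstance(v,float) else round(v,3) for k,v in s.items()})
for n in ["scene","top","wrist"]:
    f=env.grab_frame(n); cv2.imwrite(f"pics/{n}0.png",f["color"][:,:,::-1])
    print(n,f["fx"],f["fy"],f["cx"],f["cy"],f["R"],f["t"])
E
```

```text
pics
0.0187
{'time': 0.0, 'q': array([ 1.013,  0.218,  1.615,  0.   ,  1.311, -0.112]), 'dq': array([ 0.   , -0.001, -0.   ,  0.   ,  0.001,  0.002]), 'joint_torque': array([ 1.0000e-03, -3.9685e+01, -3.0385e+01, -0.0000e+00,  1.0000e-02,
       -0.0000e+00]), 'position': array([0.269, 0.563, 0.23 ]), 'ee_rot': array([ 2.657,  1.675, -0.003]), 'force': array([ 0.228, -0.169,  0.418]), 'moment': array([-0.004,  0.013, -0.014]), 'finger_gap': 0.085}
scene 388.2221164116494 388.2221164116494 254.2232079006496 185.1139491121039 [[ 0.45863639  0.88848587  0.01566907]
 [ 0.75735835 -0.38160332 -0.52989361]
 [-0.46482361  0.25489559 -0.84791936]] [-0.33358647 -0.37315612  1.00125611]
top 413.1281058055304 413.1281058055304 256.3938592343188 191.974551962898 [[-0.05244778 -0.99861981 -0.0027759 ]
 [-0.97843106  0.05194323 -0.19993638]
 [ 0.19980462 -0.0077702  -0.97980495]] [0.09754387 0.57444515 0.72684509]
wrist 297.3186396354542 297.3186396354542 253.81015368874625 190.67916989915963 [[ 0.43060117  0.90253696 -0.00311073]
 [ 0.86518763 -0.41179556  0.28613771]
 [ 0.25696887 -0.1259026  -0.95818346]] [-0.62396925 -0.0383524   0.37925025]
```

View pics/scene0.png

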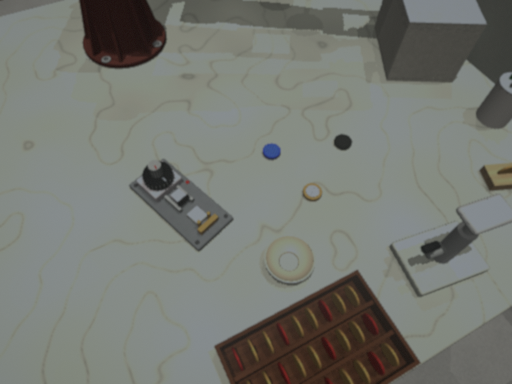

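View pics/top0.png

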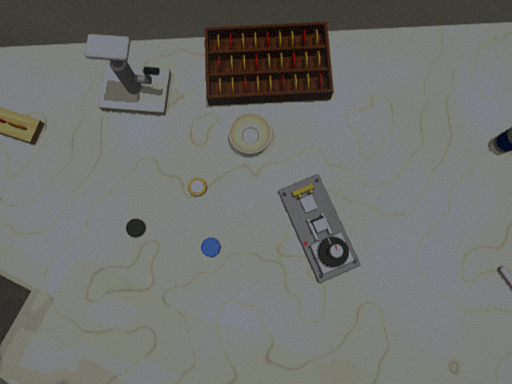

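View pics/wrist0.png

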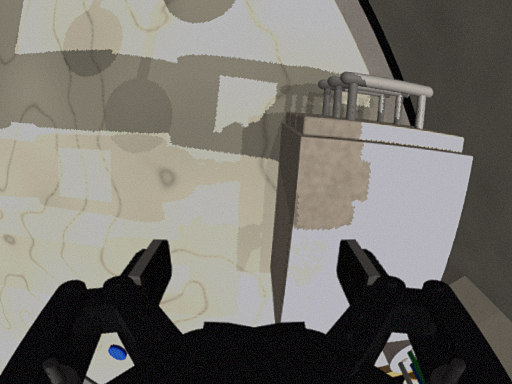

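Scene and top both show the blue lens (top ≈ 211,247), rig (top ≈ 318,228), knob (≈ 335,250), prism (198,187), occluder (136,228) and dish (250,135). Next, enlarged crops.

```bash
cat > h.py <<'E'
import numpy as np, cv2
from plant import env
from scipy.spatial.transform import Rotation as Ro
def ray(f,u,v,fish=False):
    x=(u-f["cx"])/f["fx"]; y=(v-f["cy"])/f["fy"]
    if fish:
        r=np.hypot(x,y); d=np.array([x/r*np.sin(r),y/r*np.sin(r),np.cos(r)]) if r>0 else np.array([0,0,1.])
    else: d=np.array([x,y,1.])
    R=np.array(f["R"]);t=np.array(f["t"])
    return -R.T@t, R.T@d
def onz(f,u,v,z,fish=False):
    c,d=ray(f,u,v,fish); return c+d*(z-c[2])/d[2]
def proj(f,X,fish=False):
    p=np.array(f["R"])@np.array(X)+np.array(f["t"])
    if fish:
        th=np.arctan2(np.hypot(p[0],p[1]),p[2]); r=np.hypot(p[0],p[1]); k=th/r
        return np.array([f["cx"]+f["fx"]*p[0]*k,f["cy"]+f["fy"]*p[1]*k])
    return np.array([f["cx"]+f["fx"]*p[0]/p[2],f["cy"]+f["fy"]*p[1]/p[2]])
def crop(im,u0,v0,u1,v1,s,name):
    cv2.imwrite("pics/"+name,cv2.resize(im[v0:v1,u0:u1,::-1],None,fx=s,fy=s,interpolation=cv2.INTER_CUBIC))
def st():
    s=env.state(); R=Ro.from_rotvec(s["ee_rot"]).as_matrix()
    print("t",round(s["time"],2),"pos",np.round(s["position"],4),"x",R[:,0].round(3),"z",R[:,2].round(3),"F",np.round(s["force"],2),"M",np.round(s["moment"],3),"gap",round(s["finger_gap"],4))
    return s,R
E
python3 - <<'E'
from h import *
import pickle
f=env.grab_frame("top"); pickle.dump(f,open("top0.pkl","wb"))
crop(f["color"],260,160,380,290,4.5,"toprig.png")
f2=env.grab_frame("scene"); pickle.dump(f2,open("scene0.pkl","wb"))
crop(f2["color"],120,140,250,255,5,"scenerig.png")
for n,g in (("top",f),("scene",f2)):
    c=g["color"].astype(int); m=(c[:,:,2]>c[:,:,0]+50)&(c[:,:,2]>90)
    if n=="top": m[:, 400:]=0
    k,l,s,ce=cv2.connectedComponentsWithStats(m.astype(np.uint8))
    for i in range(1,k):
        if s[i,4]>30: print(n,s[i],ce[i],onz(g,*ce[i],0.0085))
E
```

```text
top [201 238  19  19 279] [210.22939068 246.84946237] [0.48355545 0.1633285  0.0085    ]
scene [263 144  17  14 194] [271.13917526 150.48969072] [0.48598476 0.16416342 0.0085    ]
```

View pics/toprig.png

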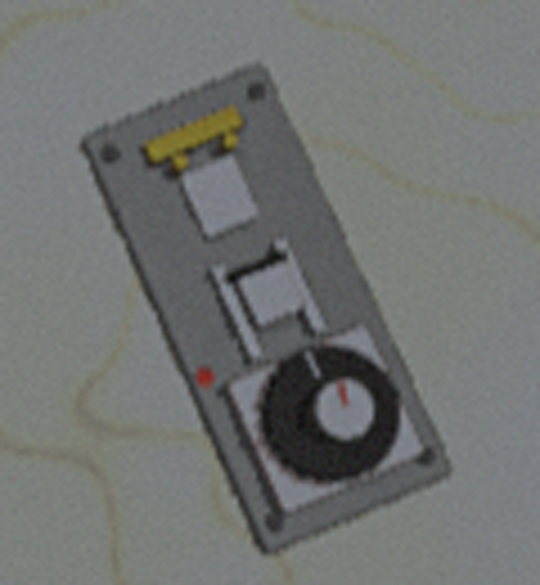

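View pics/scenerig.png

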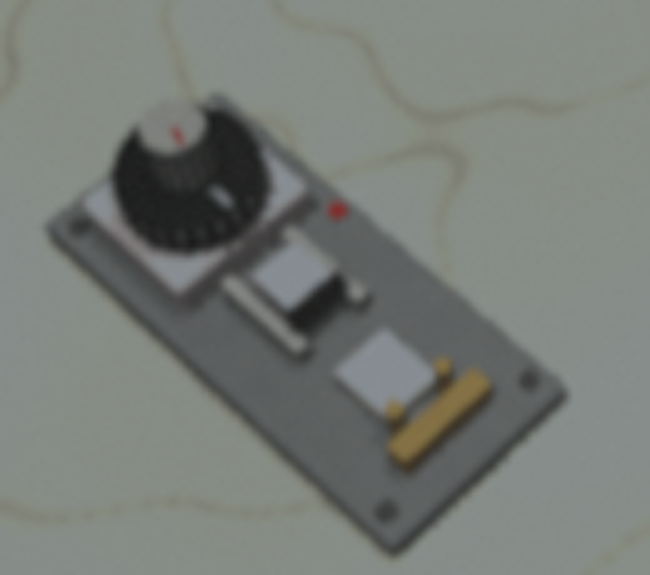

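```bash
cat > rig.py <<'E'
from h import *
import pickle
from scipy.optimize import least_squares
T=pickle.load(open("top0.pkl","rb"));S=pickle.load(open("scene0.pkl","rb"))
tp=lambda x,y:((x+.5)/4.5-.5+260,(y+.5)/4.5-.5+160)
sp=lambda x,y:((x+.5)/5-.5+120,(y+.5)/5-.5+140)
# rig pts: (x,y,z)
obs=[(T,tp(82,140),(.1,.045,.012)),(T,tp(262,65),(.1,-.045,.012)),(T,tp(452,470),(-.1,-.045,.012)),(T,tp(268,553),(-.1,.045,.012)),
(T,tp(345,409),(-.055,0,.076)),(T,tp(331,413),(-.055,0,.05)),(T,tp(220,195),(.050,0,.02)),
(S,sp(48,230),(-.1,-.045,.012)),(S,sp(215,95),(-.1,.045,.012)),(S,sp(567,392),(.1,.045,.012)),(S,sp(395,553),(.1,-.045,.012)),
(S,sp(173,130),(-.055,0,.076)),(S,sp(190,178),(-.055,0,.05)),(S,sp(388,372),(.05,0,.02))]
def res(p,o=obs):
    r=[]
    for f,uv,X in o:
        c,s=np.cos(p[2]),np.sin(p[2])
        W=(p[0]+c*X[0]-s*X[1],p[1]+s*X[0]+c*X[1],X[2])
        r+=list(proj(f,W)-np.array(uv))
    return np.array(r)
if __name__=="__main__":
  for o in (obs,obs[:7],obs[7:]):
    q=least_squares(lambda p:res(p,o),[.5,-.1,.4]); print(q.x.round(4)); print(q.fun.reshape(-1,2).round(1).tolist())
    p=q.x;c,s=np.cos(p[2]),np.sin(p[2])
    for n,X in dict(knob=(-.055,0),seat=(.05,0)).items(): print(n,p[0]+c*X[0],p[1]+s*X[0])
E
python3 rig.py
```

```text
[ 0.5136 -0.0512  0.3528]
[[-1.2, -1.6], [-0.7, -2.0], [0.5, -0.3], [-0.6, -0.1], [-0.5, -1.1], [0.0, -1.1], [-0.7, -0.7], [-2.0, -1.0], [0.1, -1.3], [0.2, -1.2], [-0.9, -0.2], [-0.8, -0.8], [-1.3, -2.4], [-0.7, 0.2]]
knob 0.4619607476655242 -0.07015728025175152
seat 0.560494691320293 -0.03387971214363731
[ 0.5117 -0.0519  0.3505]
[[-0.7, -0.8], [-0.1, -1.1], [0.9, 0.8], [-0.3, 0.9], [-0.1, -0.0], [0.4, -0.1], [-0.2, 0.2]]
knob 0.4600256989861171 -0.07078201748922952
seat 0.558643327761993 -0.034732561257220226
[ 0.516  -0.0505  0.3556]
[[-1.4, -0.1], [0.7, -0.5], [1.1, -0.4], [0.1, 0.7], [-0.1, 0.1], [-0.6, -1.5], [0.2, 1.1]]
knob 0.46445676673298186 -0.06968847893379616
seat 0.5628872040118114 -0.03313100340418092
```

```bash
cat >> h.py <<'E'
def goto(P,xdir=None):
    """print tool-frame shift to world TCP P (from measured), and turn to tool pointing down w/ x along angle xdir"""
    s,R=st(); d=R.T@(np.array(P)-np.array(s["position"]))
    print("shift tool", d.round(4), "dist",np.linalg.norm(d).round(3))
    if xdir is not None:
        X=np.array([np.cos(xdir),np.sin(xdir),0]);Z=np.array([0,0,-1.]);Y=np.cross(Z,X)
        Rt=np.stack([X,Y,Z],1); rv=Ro.from_matrix(R.T@Rt).as_rotvec(); print("turn tool",rv.round(4)," q6",s["q"][5].round(3))
        print("after-turn shift", (Rt.T@(np.array(P)-np.array(s["position"]))).round(4))
E
python3 -c "
from h import *
goto([.485,.1638,.12],.353+np.pi/2); goto([.485,.1638,.12],.353-np.pi/2)"
```

```text
t 0.25 pos [0.2693 0.5636 0.2306] x [ 0.431  0.902 -0.001] z [-0.001 -0.001 -1.   ] F [-0.35  0.48 -0.25] M [0.003 0.005 0.007] gap 0.0851
shift tool [-0.2676  0.3671  0.1109] dist 0.468
turn tool [-6.000e-04  1.100e-03 -7.988e-01]  q6 -0.112
after-turn shift [-0.4497  0.0642  0.1106]
t 0.25 pos [0.2693 0.5636 0.2306] x [ 0.431  0.902 -0.001] z [-0.001 -0.001 -1.   ] F [-0.35  0.48 -0.25] M [0.003 0.005 0.007] gap 0.0851
shift tool [-0.2676  0.3671  0.1109] dist 0.468
turn tool [1.3000e-03 8.0000e-04 2.3428e+00]  q6 -0.112
after-turn shift [ 0.4497 -0.0642  0.1106]
```

```bash
for i in 1 2 3; do python3 -m creep '[[0.085,[-0.0178,0.0245,0],[0,0,0]],[0.085,[-0.0178,0.0245,0],[0,0,0]],[0.085,[-0.0178,0.0245,0],[0,0,0]],[0.085,[-0.0178,0.0245,0],[0,0,0]],[0.085,[-0.0178,0.0245,0],[0,0,0]]]'; done
for i in 1 2; do python3 -m creep '[[0.085,[0,0,0.005],[0,0,-0.08]],[0.085,[0,0,0.005],[0,0,-0.08]],[0.085,[0,0,0.005],[0,0,-0.08]],[0.085,[0,0,0.005],[0,0,-0.08]],[0.085,[0,0,0.005],[0,0,-0.08]]]'; done
python3 - <<'E'
from h import *
import pickle
s,R=st()
f=env.grab_frame("wrist"); pickle.dump(f,open("w1.pkl","wb")); cv2.imwrite("pics/w1.png",f["color"][:,:,::-1])
print(proj(f,s["position"],True),proj(f,[.485,.1638,.0045],True))
goto([.485,.1638,.12],.353+np.pi/2)
E
```

```text
time: 0.67
position: [0.3419, 0.4296, 0.2312]
ee_rot: [2.657, 1.676, -0.0]
force: [0.6, 0.1, 1.3]
finger_gap: 0.0851
time: 1.08
position: [0.4142, 0.2963, 0.2313]
ee_rot: [2.657, 1.676, 0.0]
force: [1.2, 0.2, -0.7]
finger_gap: 0.0847
time: 1.5
position: [0.4863, 0.1632, 0.2314]
ee_rot: [2.658, 1.675, 0.0]
force: [-0.4, 0.7, 0.4]
finger_gap: 0.085
time: 1.92
position: [0.4859, 0.1643, 0.206]
ee_rot: [-2.268, -2.174, 0.0]
force: [0.2, -0.1, -0.6]
finger_gap: 0.0852
time: 2.33
position: [0.4858, 0.1646, 0.181]
ee_rot: [-1.79, -2.582, 0.0]
force: [-0.5, -0.9, 0.0]
finger_gap: 0.085
t 2.33 pos [0.4858 0.1646 0.181 ] x [-0.351  0.937  0.   ] z [-0.  0. -1.] F [-0.48 -0.87  0.03] M [ 0.009  0.01  -0.002] gap 0.085
[254.43642572 243.69241178] [253.76140923 169.61561293]
t 2.38 pos [0.485  0.1644 0.1798] x [-0.353  0.936  0.   ] z [-0.002 -0.    -1.   ] F [-0.68 -0.06 -0.17] M [0.053 0.046 0.038] gap 0.0847
shift tool [-0.0006 -0.0001  0.0598] dist 0.06
turn tool [-0.0021 -0.0003  0.0076]  q6 -1.742
after-turn shift [-0.0005 -0.0002  0.0598]
```

View pics/w1.png

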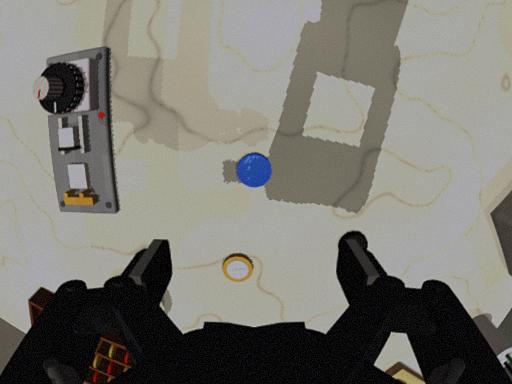

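```bash
for i in 1 2; do python3 -m creep '[[0.055,[0,0,0.016],[0,0,0]],[0.055,[0,0,0.016],[0,0,0]],[0.055,[0,0,0.016],[0,0,0]],[0.055,[0,0,0.016],[0,0,0]],[0.055,[0,0,0.016],[0,0,0]]]'; done
python3 - <<'E'
from h import *
import pickle
s,R=st()
f=env.grab_frame("wrist"); pickle.dump(f,open("w2.pkl","wb")); cv2.imwrite("pics/w2.png",f["color"][:,:,::-1])
print(proj(f,s["position"],True),proj(f,[.485,.1638,.0045],True))
goto([.485,.1638,.001],.353+np.pi/2)
E
```

```text
time: 2.8
position: [0.486, 0.1646, 0.1009]
ee_rot: [1.797, 2.576, 0.0]
force: [0.4, -0.2, -0.7]
finger_gap: 0.0553
time: 3.22
position: [0.4861, 0.1646, 0.0208]
ee_rot: [1.797, 2.576, 0.0]
force: [-0.9, -1.0, 0.7]
finger_gap: 0.0551
t 3.22 pos [0.4861 0.1646 0.0208] x [-0.345  0.939 -0.   ] z [ 0.  0. -1.] F [-0.91 -1.    0.7 ] M [-0.01  -0.001  0.014] gap 0.0551
[254.37330962 243.70239892] [253.70639015 229.03817365]
t 3.27 pos [0.4833 0.164  0.0177] x [-0.345  0.939  0.001] z [-0.005 -0.001 -1.   ] F [-1.12 -0.22 -2.27] M [-0.063  0.023  0.014] gap 0.0551
shift tool [-0.0008  0.0016  0.0167] dist 0.017
turn tool [-0.0053 -0.0008 -0.0005]  q6 -1.734
after-turn shift [-0.0007  0.0015  0.0167]
```

View pics/w2.png

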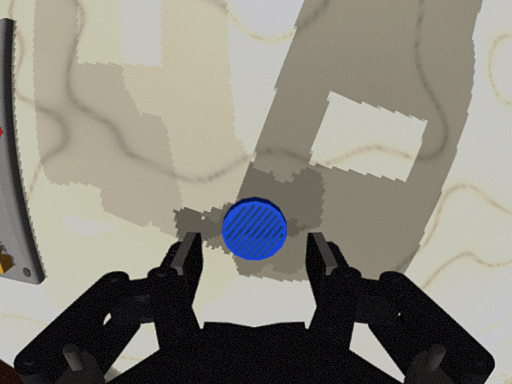

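```bash
python3 -m creep '[[0.055,[0,-0.001,0.006],[0,0,0]],[0.055,[0,0,0.006],[0,0,0]],[0.055,[0,0,0.005],[0,0,0]],[0.055,[0,0,0.0025],[0,0,0]],[0.055,[0,0,0],[0,0,0]]]' 25
python3 -m creep '[[0.055,[0,0,0],[0,0,0]],[0.045,[0,0,0],[0,0,0]],[0.040,[0,0,0],[0,0,0]],[0.030,[0,0,0],[0,0,0]],[0.030,[0,0,0],[0,0,0]]]' 25
python3 - <<'E'
from h import *
s,R=st()
f=env.grab_frame("wrist"); cv2.imwrite("pics/w3.png",f["color"][:,:,::-1])
st()
E
```

```text
time: 3.68
position: [0.485, 0.1642, 0.0017]
ee_rot: [-1.796, -2.578, 0.0]
force: [0.1, 0.1, 0.2]
finger_gap: 0.0548
time: 4.1
position: [0.4855, 0.1644, 0.0025]
ee_rot: [1.795, 2.578, 0.001]
force: [-0.3, -0.7, 4.1]
finger_gap: 0.0363
t 4.1 pos [0.4855 0.1644 0.0025] x [-0.347  0.938 -0.   ] z [ 0.001  0.    -1.   ] F [-0.31 -0.65  4.12] M [-0.047  0.165 -0.019] gap 0.0363
t 4.15 pos [0.4855 0.1643 0.0025] x [-0.347  0.938 -0.   ] z [ 0.001  0.    -1.   ] F [-1.07 -0.39  4.99] M [-0.045  0.223 -0.016] gap 0.0363
```

View pics/w3.png

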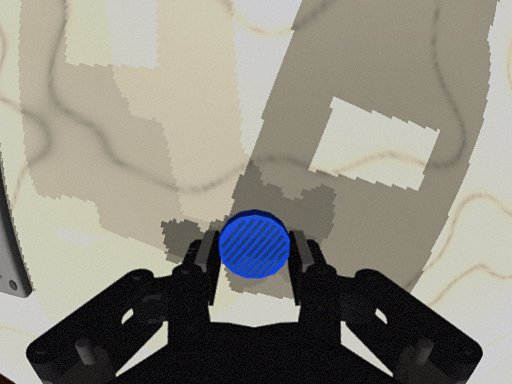

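```bash
python3 -m creep '[[0.030,[0,0,-0.002],[0,0,0]],[0.030,[0,0,-0.004],[0,0,0]],[0.030,[0,0,-0.010],[0,0,0]],[0.030,[0,0,-0.020],[0,0,0]],[0.030,[0,0,-0.02],[0,0,0]]]' 30
python3 - <<'E'
from h import *
import pickle
s,R=st()
f=env.grab_frame("wrist"); cv2.imwrite("pics/w4.png",f["color"][:,:,::-1]); pickle.dump(f,open("w4.pkl","wb"))
crop(f["color"],170,170,340,300,4.5,"w4c.png")
st()
E
```

```text
time: 4.57
position: [0.4839, 0.164, 0.0579]
ee_rot: [-1.794, -2.577, 0.003]
force: [0.2, -0.8, 0.9]
finger_gap: 0.0359
t 4.57 pos [0.4839 0.164  0.0579] x [-0.347  0.938  0.   ] z [-0.002 -0.    -1.   ] F [ 0.15 -0.78  0.87] M [ 0.015 -0.033  0.012] gap 0.0359
t 4.62 pos [0.4878 0.1649 0.0627] x [-0.347  0.938 -0.001] z [ 0.006  0.001 -1.   ] F [1.73 2.03 2.38] M [ 0.007 -0.08   0.037] gap 0.0362
```

View pics/w4.png

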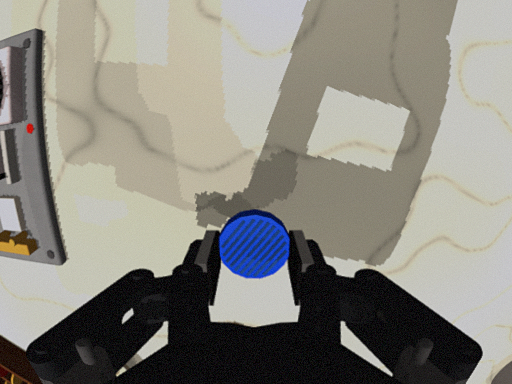

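View pics/w4c.png

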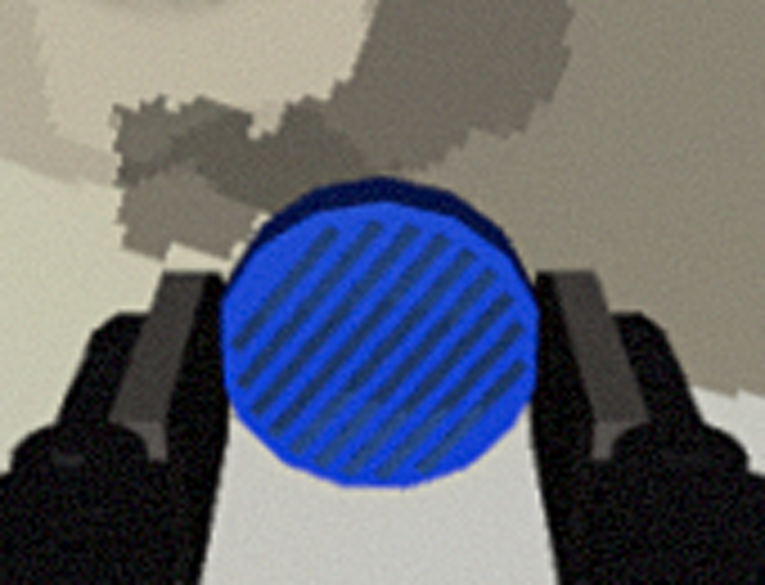

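```bash
python3 -c "
from h import *
goto([.5605,-.034,.14],.353+np.pi/2)"
```

```text
t 4.62 pos [0.4878 0.1649 0.0627] x [-0.347  0.938 -0.001] z [ 0.006  0.001 -1.   ] F [1.73 2.03 2.38] M [ 0.007 -0.08   0.037] gap 0.0362
shift tool [-0.2118 -0.0003 -0.0771] dist 0.225
turn tool [0.0061 0.001  0.0013]  q6 -1.736
after-turn shift [-0.2117 -0.0005 -0.0773]
```

```bash
python3 -m creep '[[0.030,[0,0,-0.02],[0,0,0]],[0.030,[0,0,-0.02],[0,0,0]],[0.030,[-0.01,0,-0.02],[0,0,0]],[0.030,[-0.022,0,-0.018],[0,0,0]],[0.030,[-0.03,0,0],[0,0,0]]]' 
python3 -m creep '[[0.030,[-0.035,0,0],[0,0,0]],[0.030,[-0.035,0,0],[0,0,0]],[0.030,[-0.035,0,0],[0,0,0]],[0.030,[-0.03,0,0],[0,0,0]],[0.030,[-0.015,0,0],[0,0,0]]]' 
python3 -m creep '[[0.030,[0,0,0],[0,0,0]],[0.030,[0,0,0],[0,0,0]],[0.030,[0,0,0],[0,0,0]],[0.030,[0,0,0],[0,0,0]],[0.030,[0,0,0],[0,0,0]]]' 
python3 - <<'E'
from h import *
import pickle
s,R=st()
f=env.grab_frame("wrist"); cv2.imwrite("pics/w5.png",f["color"][:,:,::-1]); pickle.dump((f,s),open("w5.pkl","wb"))
st()
E
```

```text
time: 5.03
position: [0.5094, 0.1071, 0.1407]
ee_rot: [1.788, 2.576, 0.009]
force: [1.6, -0.1, 0.0]
finger_gap: 0.0359
time: 5.45
position: [0.5598, -0.038, 0.1366]
ee_rot: [1.797, 2.574, -0.0]
force: [0.5, -0.7, 0.3]
finger_gap: 0.0358
time: 5.87
position: [0.5579, -0.0331, 0.1356]
ee_rot: [-1.792, -2.579, 0.0]
force: [-0.8, -1.1, -0.4]
finger_gap: 0.036
t 5.87 pos [ 0.5579 -0.0331  0.1356] x [-0.349  0.937  0.001] z [-0.001  0.    -1.   ] F [-0.76 -1.12 -0.37] M [-0.004 -0.007  0.025] gap 0.036
t 5.92 pos [ 0.5581 -0.0333  0.1357] x [-0.349  0.937  0.   ] z [-0.  0. -1.] F [-0.1   0.32 -0.51] M [ 0.018  0.027 -0.009] gap 0.0359
```

View pics/w5.png

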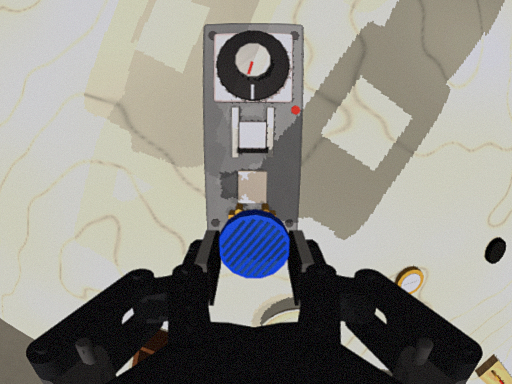

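```bash
python3 - <<'E'
from h import *
import pickle
f,s=pickle.load(open("w5.pkl","rb"))
crop(f["color"],195,15,310,120,5.5,"w5a.png")
crop(f["color"],195,115,310,220,5.5,"w5b.png")
E
```

```text
(no output)
```

View pics/w5a.png

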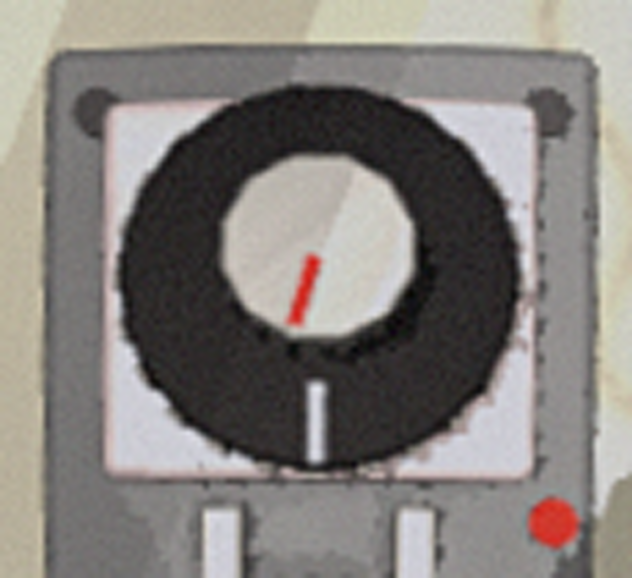

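View pics/w5b.png

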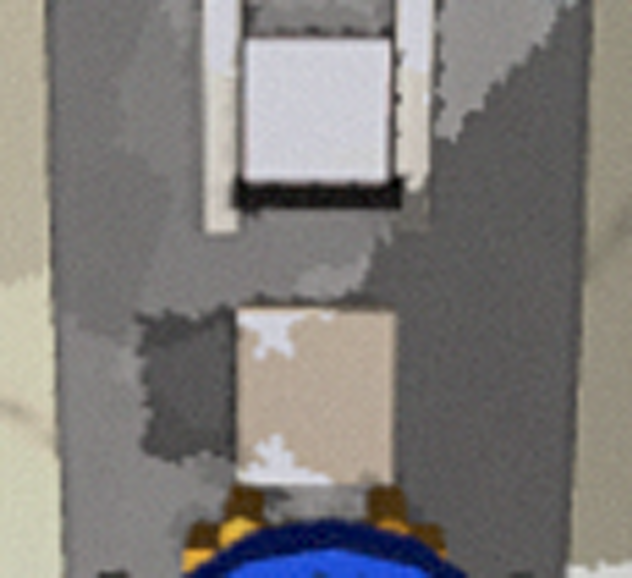

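```bash
cat > rigw.py <<'E'
from h import *
import pickle
from scipy.optimize import least_squares
f,s=pickle.load(open("w5.pkl","rb"))
a=lambda x,y:((x+.5)/5.5-.5+195,(y+.5)/5.5-.5+15)
b=lambda x,y:((x+.5)/5.5-.5+195,(y+.5)/5.5-.5+115)
obs=[(a(318,247),(-.055,0,.076)),(a(318.5,277),(-.055,0,.05)),(b(236,310),(.035,-.013,.02)),(b(396,310),(.035,.013,.02)),(b(396,485),(.065,.013,.02)),(b(236,487),(.065,-.013,.02)),
(a(50,54),(-.1,-.045,.012)),(a(595,55),(-.1,.045,.012))]
def W(p,X):
    c,q=np.cos(p[2]),np.sin(p[2]); return np.array([p[0]+c*X[0]-q*X[1],p[1]+q*X[0]+c*X[1],X[2]])
def res(p): return np.concatenate([proj(f,W(p,X),True)-np.array(uv) for uv,X in obs])
q=least_squares(res,[.5136,-.0512,.353]);print(q.x.round(4));print(q.fun.reshape(-1,2).round(2).tolist())
p=q.x
for n,X in dict(knob=(-.055,0,.076),seat=(.05,0,.02)).items(): print(n,W(p,X).round(4))
inv=lambda P:(np.cos(p[2])*(P[0]-p[0])+np.sin(p[2])*(P[1]-p[1]),-np.sin(p[2])*(P[0]-p[0])+np.cos(p[2])*(P[1]-p[1]))
print("jaw face rig x",inv(onz(f,*b(318,208),.035,True)), inv(onz(f,*b(318,208),.03,True)))
for y in(505,): print("pins back",inv(onz(f,*b(245,490),.02,True)),inv(onz(f,*b(385,490),.02,True)))
# lens in hand
uv=((380+.5)/4.5-.5+170,(345+.5)/4.5-.5+170)
f4=pickle.load(open("w4.pkl","rb"))
for ff,z in((f,s["position"][2]+.0065),):
    print("lens top", onz(ff,*uv,z,True), "TCP",s["position"])
E
python3 rigw.py
```

```text
[ 0.5137 -0.0513  0.3505]
[[0.03, -0.0], [0.09, -0.38], [0.05, 0.55], [0.16, 0.72], [-0.44, 0.79], [0.34, 0.26], [-1.2, -1.14], [0.92, -0.83]]
knob [ 0.462  -0.0702  0.076 ]
seat [ 0.5606 -0.0341  0.02  ]
jaw face rig x (np.float64(0.015292912856058414), np.float64(0.0001991279917351917)) (np.float64(0.016103850929236625), np.float64(0.0001820065793352874))
pins back (np.float64(0.06526926001679173), np.float64(-0.011813109826501595)) (np.float64(0.0651237432820769), np.float64(0.011568039934196778))
lens top [ 0.55629956 -0.0339686   0.14212914] TCP [ 0.55792225 -0.03312535  0.13562914]
```

```bash
python3 -m creep '[[0.030,[-0.0016,0,0.015],[0,0,0]],[0.030,[0,0,0.025],[0,0,0]],[0.030,[0,0,0.025],[0,0,0]],[0.030,[0,0,0.02],[0,0,0]],[0.030,[0,0,0.01],[0,0,0]]]' 
python3 -m creep '[[0.030,[0,0,0.004],[0,0,0]],[0.030,[0,0,0.002],[0,0,0]],[0.030,[0,0,0],[0,0,0]],[0.030,[0,0,0],[0,0,0]],[0.030,[0,0,0],[0,0,0]]]' 
python3 - <<'E'
from h import *
import pickle
s,R=st()
f=env.grab_frame("wrist"); cv2.imwrite("pics/w6.png",f["color"][:,:,::-1]); pickle.dump((f,s),open("w6.pkl","wb"))
crop(f["color"],165,130,345,300,4,"w6c.png")
goto([.5590,-.0347,.0225],.3505+np.pi/2)
E
```

```text
time: 6.33
position: [0.5566, -0.0349, 0.0379]
ee_rot: [-1.791, -2.575, 0.003]
force: [-1.2, -0.2, 0.2]
finger_gap: 0.0359
time: 6.75
position: [0.5603, -0.0363, 0.0363]
ee_rot: [1.794, 2.576, 0.002]
force: [-0.4, -0.7, -0.3]
finger_gap: 0.0357
t 6.75 pos [ 0.5603 -0.0363  0.0363] x [-0.347  0.938 -0.001] z [ 0.002 -0.    -1.   ] F [-0.38 -0.69 -0.32] M [-0.025 -0.051  0.056] gap 0.0357
t 6.8 pos [ 0.5602 -0.0363  0.0361] x [-0.347  0.938 -0.001] z [ 0.002 -0.    -1.   ] F [ 0.96  0.36 -0.4 ] M [ 0.016  0.026 -0.032] gap 0.036
shift tool [ 0.0019 -0.0006  0.0136] dist 0.014
turn tool [0.0021 0.0012 0.0037]  q6 -2.115
after-turn shift [ 0.0019 -0.0006  0.0136]
```

View pics/w6c.png

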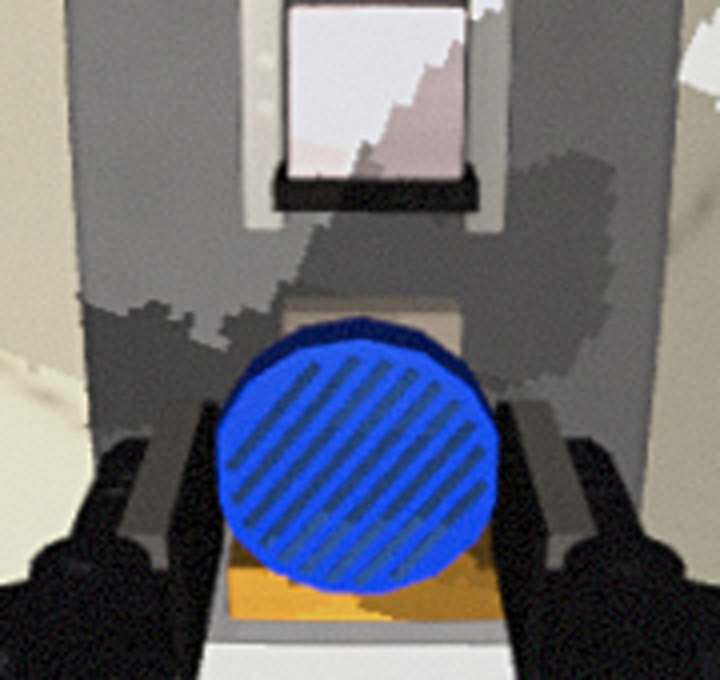

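```bash
python3 -m creep '[[0.030,[0.0019,-0.0005,0],[0,0,0]],[0.030,[0,0,0.004],[0,0,0]],[0.030,[0,0,0.004],[0,0,0]],[0.030,[0,0,0.003],[0,0,0]],[0.030,[0,0,0.001],[0,0,0]]]' 
python3 -m creep '[[0.030,[0,0,0],[0,0,0]],[0.030,[0,0,0],[0,0,0]],[0.030,[0,0,0],[0,0,0]],[0.030,[0,0,0],[0,0,0]],[0.030,[0,0,0],[0,0,0]]]' 
python3 -c "
from h import *
goto([.5590,-.0347,.0225],.3505+np.pi/2)"
```

```text
time: 7.22
position: [0.5575, -0.0345, 0.0226]
ee_rot: [-1.795, -2.577, 0.001]
force: [-3.0, 0.3, 6.8]
finger_gap: 0.0361
time: 7.63
position: [0.558, -0.0346, 0.0227]
ee_rot: [1.795, 2.578, 0.0]
force: [-0.3, 0.6, -0.2]
finger_gap: 0.036
t 7.63 pos [ 0.558  -0.0346  0.0227] x [-0.347  0.938 -0.   ] z [ 0. -0. -1.] F [-0.31  0.61 -0.17] M [ 0.048  0.059 -0.02 ] gap 0.036
shift tool [-0.0005  0.0008  0.0002] dist 0.001
turn tool [0.0004 0.0002 0.0036]  q6 -2.112
after-turn shift [-0.0005  0.0008  0.0002]
```

```bash
python3 -m creep '[[0.030,[0,0,0.0004],[0,0,0]],[0.030,[0,0,0],[0,0,0]],[0.030,[0,0,0],[0,0,0]],[0.030,[0,0,0],[0,0,0]],[0.030,[0,0,0],[0,0,0]]]' 
python3 - <<'E'
from h import *
import pickle
s,R=st()
f=env.grab_frame("wrist"); pickle.dump((f,s),open("w7.pkl","wb"))
crop(f["color"],165,130,345,300,4,"w7c.png")
E
```

```text
time: 8.05
position: [0.5581, -0.0345, 0.0226]
ee_rot: [1.795, 2.578, 0.0]
force: [-1.7, -0.0, 3.7]
finger_gap: 0.0357
t 8.05 pos [ 0.5581 -0.0345  0.0226] x [-0.347  0.938 -0.   ] z [ 0. -0. -1.] F [-1.72 -0.03  3.7 ] M [ 0.005  0.279 -0.009] gap 0.0357
```

View pics/w7c.png

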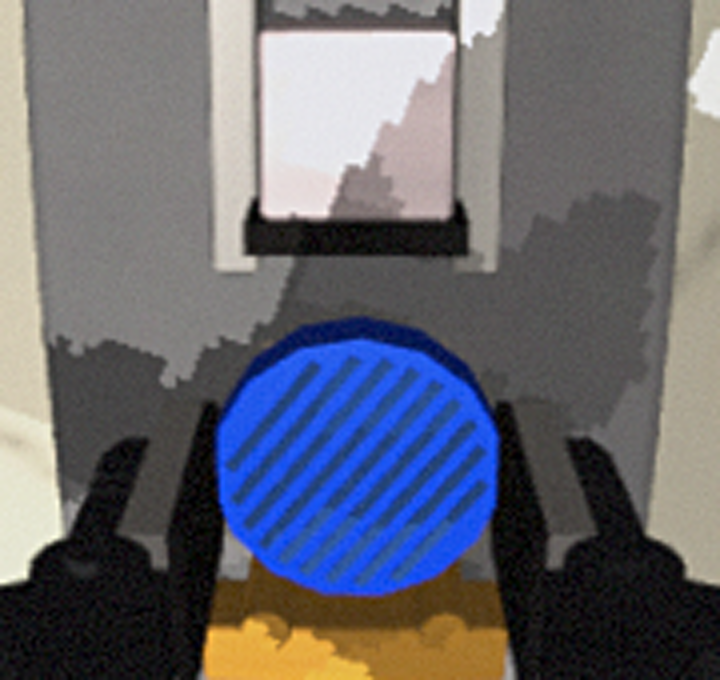

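```bash
python3 -m creep '[[0.040,[0,0,0],[0,0,0]],[0.045,[0,0,0],[0,0,0]],[0.052,[0,0,0],[0,0,0]],[0.060,[0,0,0],[0,0,0]],[0.060,[0,0,0],[0,0,0]]]' 
python3 -m creep '[[0.060,[0,0,-0.002],[0,0,0]],[0.06,[0,0,-0.01],[0,0,0]],[0.06,[0,0,-0.02],[0,0,0]],[0.06,[0,0,-0.04],[0,0,0]],[0.06,[0,0,-0.04],[0,0,0]]]' 
python3 -m creep '[[0.060,[0,-0.04,0],[0,0,0]],[0.06,[0,0,0],[0,0,0]],[0.06,[0,0,0],[0,0,0]],[0.06,[0,0,0],[0,0,0]],[0.06,[0,0,0],[0,0,0]]]' 
python3 - <<'E'
from h import *
import pickle
s,R=st()
f=env.grab_frame("wrist"); pickle.dump((f,s),open("w8.pkl","wb"))
cv2.imwrite("pics/w8.png",f["color"][:,:,::-1])
E
```

```text
time: 8.52
position: [0.5579, -0.0345, 0.0222]
ee_rot: [-1.795, -2.578, 0.0]
force: [0.4, -0.2, 0.5]
finger_gap: 0.0599
time: 8.93
position: [0.5562, -0.0342, 0.1345]
ee_rot: [-1.793, -2.575, 0.003]
force: [1.1, -0.4, -0.0]
finger_gap: 0.0599
time: 9.35
position: [0.5214, -0.0484, 0.1349]
ee_rot: [1.795, 2.577, 0.001]
force: [0.0, -0.6, 0.0]
finger_gap: 0.0605
t 9.35 pos [ 0.5214 -0.0484  0.1349] x [-0.347  0.938 -0.001] z [ 0.001 -0.    -1.   ] F [ 0.05 -0.62  0.03] M [-0.05  -0.039  0.028] gap 0.0605
```

View pics/w8.png

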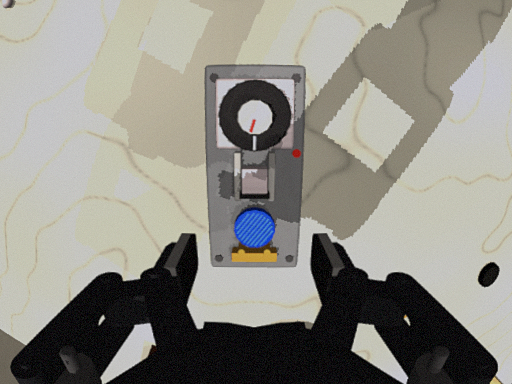

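The lens lies free on the seat at (255,228), just short of the brass pins; knob top is at (256,118). Measure closer.

```bash
python3 - <<'E'
from h import *
import pickle
f,s=pickle.load(open("w8.pkl","rb"))
crop(f["color"],195,60,315,160,5.5,"w8a.png")
crop(f["color"],195,150,315,270,5,"w8b.png")
E
```

```text
(no output)
```

View pics/w8a.png

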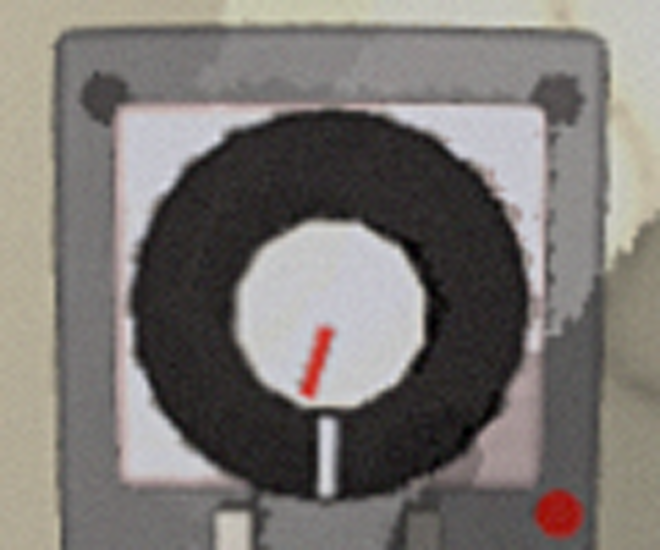

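View pics/w8b.png

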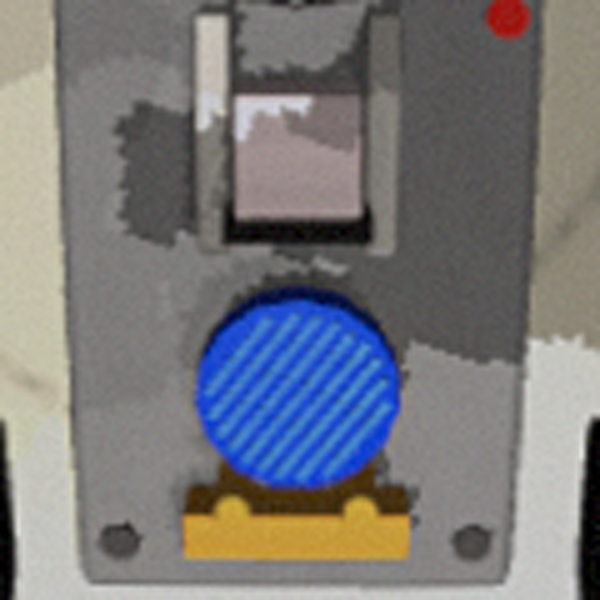

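```bash
python3 - <<'E'
from h import *
import pickle
f,s=pickle.load(open("w8.pkl","rb"))
a=lambda x,y:((x+.5)/5.5-.5+195,(y+.5)/5.5-.5+60)
b=lambda x,y:((x+.5)/5-.5+195,(y+.5)/5-.5+150)
k=onz(f,*a(331,314),.076,True);r=onz(f,*a(329.5,304),.05,True)
l=onz(f,*b(299,391),.029,True);m=onz(f,*a(328,457),.05,True)
p1=onz(f,*b(232,505),.034,True);p2=onz(f,*b(362,505),.034,True)
j=onz(f,*b(298,243),.035,True)
th=.3505;c,q=np.cos(th),np.sin(th)
inv=lambda P:np.array([c*(P[0]-.5137)+q*(P[1]+.0513),-q*(P[0]-.5137)+c*(P[1]+.0513)]).round(4)
for n,P in dict(knob=k,ring=r,lens=l,mark=m,p1=p1,p2=p2,jaw=j).items(): print(n,P.round(4),inv(P))
goto([*((k+[.462,-.0702,.076])/2)[:2],.1349],th+np.pi/2)
E
```

```text
knob [ 0.4616 -0.0702  0.076 ] [-0.0555  0.0001]
ring [ 0.4614 -0.0705  0.05  ] [-0.0557 -0.    ]
lens [ 0.5564 -0.0352  0.029 ] [0.0457 0.0004]
mark [ 0.4815 -0.0632  0.05  ] [-0.0343 -0.0001]
p1 [ 0.5804 -0.0395  0.034 ] [ 0.0667 -0.0118]
p2 [ 0.572  -0.0171  0.034 ] [0.0665 0.0121]
jaw [ 0.5281 -0.046   0.035 ] [0.0153 0.0001]
t 9.4 pos [ 0.5213 -0.0483  0.1346] x [-0.347  0.938 -0.   ] z [ 0.001 -0.    -1.   ] F [ 0.5  -0.85 -0.11] M [-0.015  0.002 -0.018] gap 0.0604
shift tool [ 0.0001 -0.0635 -0.0003] dist 0.063
turn tool [0.0008 0.0003 0.0039]  q6 -2.152
after-turn shift [-0.0001 -0.0635 -0.0003]
```

```bash
python3 -m creep '[[0.060,[0,-0.02,0],[0,0,0]],[0.05,[0,-0.02,0],[0,0,0]],[0.05,[0,-0.0155,0],[0,0,0]],[0.05,[0,-0.008,0],[0,0,0]],[0.05,[0,0,0],[0,0,0]]]' 
python3 -m creep '[[0.05,[0,0,0.015],[0,0,0]],[0.05,[0,0,0.015],[0,0,0]],[0.05,[0,0,0],[0,0,0]],[0.05,[0,0,0],[0,0,0]],[0.05,[0,0,0],[0,0,0]]]' 
python3 - <<'E'
from h import *
import pickle
goto([.4618,-.0702,.056],.3505+np.pi/2)
f=env.grab_frame("wrist"); s=env.state();pickle.dump((f,s),open("w9.pkl","wb"))
print(proj(f,s["position"],True), proj(f,[.4618,-.0702,.076],True))
crop(f["color"],165,130,345,300,4,"w9c.png")
E
```

```text
time: 9.82
position: [0.46, -0.0705, 0.1339]
ee_rot: [-1.796, -2.576, 0.001]
force: [0.2, 0.2, -0.7]
finger_gap: 0.0498
time: 10.23
position: [0.4619, -0.0704, 0.1049]
ee_rot: [1.794, 2.578, 0.001]
force: [0.2, -0.5, 0.2]
finger_gap: 0.0498
t 10.23 pos [ 0.4619 -0.0704  0.1049] x [-0.347  0.938 -0.   ] z [ 0.001 -0.    -1.   ] F [ 0.17 -0.52  0.22] M [-0.009 -0.011  0.043] gap 0.0498
shift tool [ 0.0002 -0.0001  0.0489] dist 0.049
turn tool [0.0008 0.0004 0.004 ]  q6 -2.227
after-turn shift [ 0.0002 -0.      0.0489]
[254.07053587 244.24317949] [254.70626167 222.71151299]
```

View pics/w9c.png

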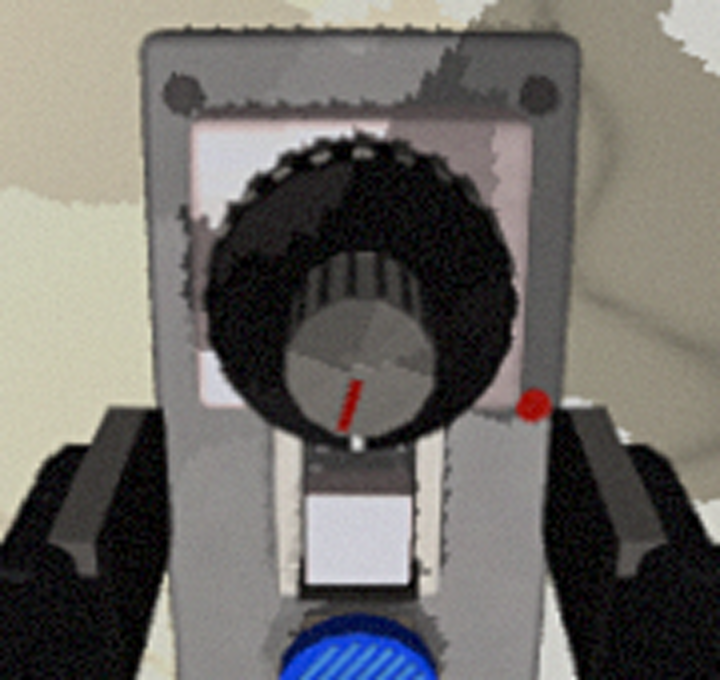

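```bash
python3 -m creep '[[0.05,[0.0003,0,0.014],[0,0,0]],[0.05,[0,0,0.014],[0,0,0]],[0.05,[0,0,0.012],[0,0,0]],[0.05,[0,0,0.006],[0,0,0]],[0.05,[0,0,0.002],[0,0,0]]]' 
python3 -m creep '[[0.05,[0,0,0],[0,0,0]],[0.05,[0,0,0],[0,0,0]],[0.04,[0,0,0],[0,0,0]],[0.032,[0,0,0],[0,0,0]],[0.03,[0,0,0],[0,0,0]]]' 20
python3 - <<'E'
from h import *
goto([.4618,-.0702,.056],.3505+np.pi/2)
f=env.grab_frame("wrist")
crop(f["color"],165,130,345,300,4,"w10c.png")
E
```

```text
time: 10.7
position: [0.4606, -0.07, 0.056]
ee_rot: [-1.795, -2.577, 0.0]
force: [-0.7, -0.3, -1.0]
finger_gap: 0.0499
time: 11.12
position: [0.4613, -0.0703, 0.0571]
ee_rot: [1.795, 2.577, 0.001]
force: [-0.5, -0.2, 0.7]
finger_gap: 0.0302
t 11.12 pos [ 0.4613 -0.0703  0.0571] x [-0.347  0.938 -0.001] z [ 0.001 -0.    -1.   ] F [-0.48 -0.23  0.73] M [-0.036  0.023 -0.026] gap 0.0302
shift tool [-0.0001  0.0005  0.0011] dist 0.001
turn tool [0.001  0.0008 0.0037]  q6 -2.227
after-turn shift [-0.0001  0.0005  0.0011]
```

View pics/w10c.png

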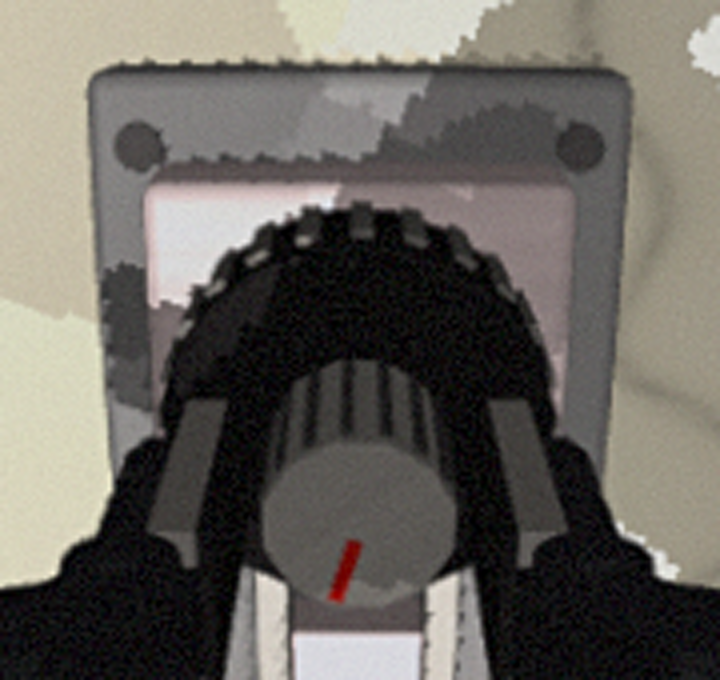

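```bash
python3 -m creep '[[0.027,[0,0.0004,0],[0,0,0]],[0.024,[0,0,0],[0,0,0]],[0.020,[0,0,0],[0,0,0]],[0.015,[0,0,0],[0,0,0]],[0.015,[0,0,0],[0,0,0]]]' 20
python3 -c "
from h import *
st()"
```

```text
time: 11.58
position: [0.4614, -0.0701, 0.0567]
ee_rot: [1.795, 2.578, 0.0]
force: [-0.3, 0.7, 2.9]
finger_gap: 0.0231
t 11.58 pos [ 0.4614 -0.0701  0.0567] x [-0.347  0.938 -0.   ] z [ 0. -0. -1.] F [-0.32  0.71  2.94] M [-0.028  0.108 -0.024] gap 0.0231
```

```bash
python3 -m creep '[[0.015,[0,0,0],[0,0,0]],[0.015,[0,0,0],[0,0,0]],[0.015,[0,0,0],[0,0,0]],[0.015,[0,0,0],[0,0,0]],[0.015,[0,0,0],[0,0,0]]]' 60
python3 -c "
from h import *
st()"
python3 -m creep '[[0.015,[0,0,0],[0,0,0.05]],[0.015,[0,0,0],[0,0,0.05]],[0.015,[0,0,0],[0,0,0.05]],[0.015,[0,0,0],[0,0,0.05]],[0.015,[0,0,0],[0,0,0]]]' 
python3 - <<'E'
from h import *
st()
f=env.grab_frame("wrist")
crop(f["color"],165,130,345,300,4,"w11c.png")
st()
E
```

```text
time: 12.0
position: [0.4614, -0.0701, 0.0568]
ee_rot: [1.795, 2.578, 0.0]
force: [-1.4, 0.8, 5.2]
finger_gap: 0.022
t 12.0 pos [ 0.4614 -0.0701  0.0568] x [-0.347  0.938 -0.   ] z [ 0. -0. -1.] F [-1.37  0.77  5.19] M [ 0.025  0.291 -0.038] gap 0.022
time: 12.42
position: [0.4614, -0.0702, 0.0568]
ee_rot: [2.045, 2.384, -0.0]
force: [-1.0, 0.1, 4.8]
finger_gap: 0.0216
t 12.42 pos [ 0.4614 -0.0702  0.0568] x [-0.152  0.988 -0.001] z [ 0.    -0.001 -1.   ] F [-1.03  0.1   4.84] M [-0.005  0.259 -0.033] gap 0.0216
t 12.47 pos [ 0.4614 -0.0702  0.0568] x [-0.154  0.988 -0.   ] z [ 0. -0. -1.] F [-0.9   0.29  4.89] M [-0.032  0.256 -0.087] gap 0.0218
```

View pics/w11c.png

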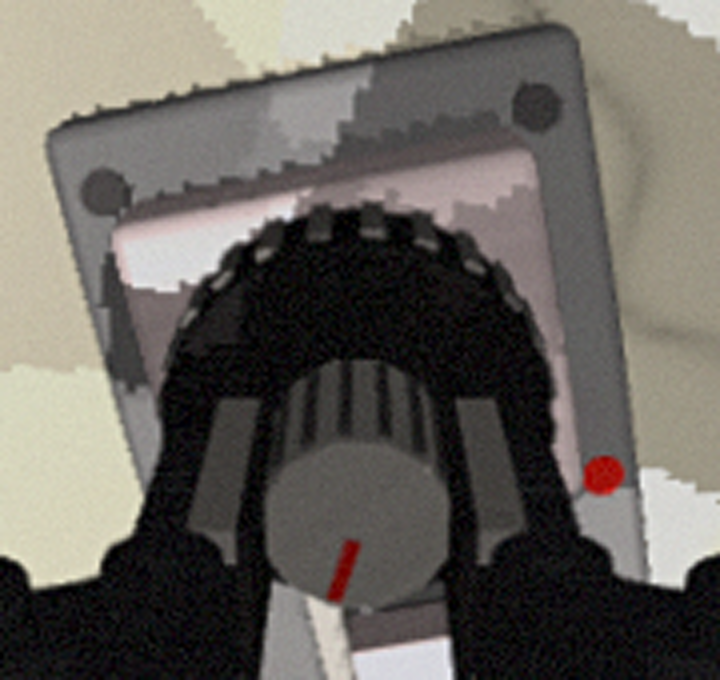

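```bash
python3 -m creep '[[0.015,[0,0,0],[0,0,0.08]],[0.015,[0,0,0],[0,0,0.08]],[0.015,[0,0,0],[0,0,0.08]],[0.015,[0,0,0],[0,0,0.08]],[0.015,[0,0,0],[0,0,0.08]]]' 
python3 -c "
from h import *
st()"
python3 -m creep '[[0.015,[0,0,0],[0,0,0.02]],[0.015,[0,0,0],[0,0,0.02]],[0.015,[0,0,0],[0,0,0.02]],[0.015,[0,0,0],[0,0,0.02]],[0.015,[0,0,0],[0,0,0.02]]]' 
python3 - <<'E'
from h import *
st()
f=env.grab_frame("wrist"); cv2.imwrite("pics/w12.png",f["color"][:,:,::-1])
st()
E
```

```text
time: 12.88
position: [0.4614, -0.0704, 0.0568]
ee_rot: [2.479, 1.929, -0.001]
force: [-2.5, -1.3, 4.4]
finger_gap: 0.0217
t 12.88 pos [ 0.4614 -0.0704  0.0568] x [ 0.246  0.969 -0.001] z [ 0.    -0.001 -1.   ] F [-2.47 -1.32  4.43] M [-0.088  0.286  0.249] gap 0.0217
time: 13.3
position: [0.4614, -0.0704, 0.0568]
ee_rot: [2.569, 1.806, -0.001]
force: [-0.7, -1.6, 5.3]
finger_gap: 0.0221
t 13.3 pos [ 0.4614 -0.0704  0.0568] x [ 0.338  0.941 -0.001] z [ 0.    -0.001 -1.   ] F [-0.69 -1.59  5.26] M [-0.15   0.225  0.237] gap 0.0221
t 13.35 pos [ 0.4614 -0.0705  0.0568] x [ 0.339  0.941 -0.001] z [ 0.    -0.001 -1.   ] F [-2.6  -1.3   5.45] M [-0.162  0.278  0.173] gap 0.0218
```

View pics/w12.png

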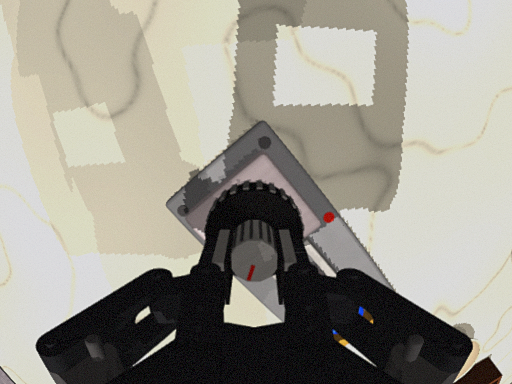

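```bash
for i in 1 2; do python3 -m creep '[[0.015,[0,0,0],[0,0,0.02]],[0.015,[0,0,0],[0,0,0.02]],[0.015,[0,0,0],[0,0,0.02]],[0.015,[0,0,0],[0,0,0.02]],[0.015,[0,0,0],[0,0,0.02]]]' >/dev/null; python3 -c "
from h import *
s,R=st(); print('turned',1.925-np.arctan2(R[1,0],R[0,0]))"; done
```

```text
t 13.77 pos [ 0.4613 -0.0705  0.0568] x [ 0.431  0.903 -0.001] z [ 0.    -0.001 -1.   ] F [-1.34 -0.93  6.09] M [-0.177  0.311  0.221] gap 0.0218
turned 0.7994533319166248
t 14.18 pos [ 0.4613 -0.0705  0.0568] x [ 0.519  0.855 -0.001] z [ 0.    -0.001 -1.   ] F [-2.15 -1.41  4.59] M [-0.189  0.279  0.249] gap 0.0221
turned 0.8994267844421182
```

```bash
for i in 1 2; do python3 -m creep '[[0.015,[0,0,0],[0,0,0.01]],[0.015,[0,0,0],[0,0,0.01]],[0.015,[0,0,0],[0,0,0.01]],[0.015,[0,0,0],[0,0,0.01]],[0.015,[0,0,0],[0,0,0.01]]]' >/dev/null; python3 -c "
from h import *
s,R=st(); print('turned',1.925-np.arctan2(R[1,0],R[0,0]))"; done
python3 - <<'E'
from h import *
f=env.grab_frame("top"); crop(f["color"],260,160,380,290,4.5,"top13.png")
E
```

```text
t 14.6 pos [ 0.4613 -0.0706  0.0569] x [ 0.56   0.828 -0.001] z [ 0.    -0.001 -1.   ] F [-1.29 -0.74  5.13] M [-0.204  0.285  0.268] gap 0.0218
turned 0.9489289458663753
t 15.02 pos [ 0.4613 -0.0706  0.0568] x [ 0.601  0.799 -0.001] z [ 0.    -0.001 -1.   ] F [-1.73 -2.11  4.58] M [-0.187  0.31   0.23 ] gap 0.0218
turned 0.9989004276924673
```

View pics/top13.png

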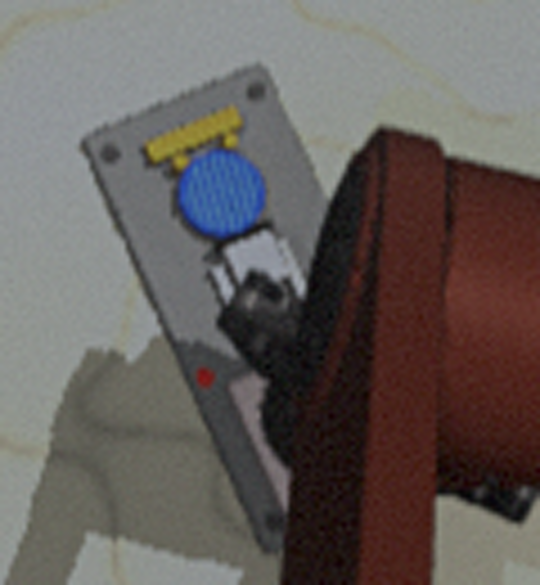

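```bash
for i in 1 2 3; do python3 -m creep '[[0.015,[0,0,0],[0,0,0.006]],[0.015,[0,0,0],[0,0,0.006]],[0.015,[0,0,0],[0,0,0.006]],[0.015,[0,0,0],[0,0,0.006]],[0.015,[0,0,0],[0,0,0.006]]]' >/dev/null; python3 -c "
from h import *
s,R=st(); print('turned',1.925-np.arctan2(R[1,0],R[0,0]))"; done
```

```text
t 15.48 pos [ 0.4613 -0.0706  0.0568] x [ 0.624  0.781 -0.001] z [-0.    -0.001 -1.   ] F [-1.29 -1.35  5.45] M [-0.236  0.345  0.192] gap 0.0217
turned 1.0285949054729335
t 15.9 pos [ 0.4613 -0.0706  0.0569] x [ 0.648  0.762 -0.001] z [-0.    -0.002 -1.   ] F [-2.27 -0.96  4.93] M [-0.249  0.326  0.272] gap 0.0216
turned 1.0585517601726369
t 16.32 pos [ 0.4613 -0.0706  0.0569] x [ 0.67   0.742 -0.001] z [-0.    -0.002 -1.   ] F [-2.16 -1.36  5.22] M [-0.213  0.308  0.274] gap 0.0216
turned 1.0884225072937073
```

```bash
cat >> h.py <<'E'
def tq(n=1):
    s=env.state(); R=Ro.from_rotvec(s["ee_rot"]).as_matrix()
    print("t",round(s["time"],2),"turned",round(1.925-np.arctan2(R[1,0],R[0,0]),4),"Mz",round(s["moment"][2],3),"tau6",np.round(s["joint_torque"][[0,5]],3),"F",np.round(s["force"],1))
E
for i in 1 2; do python3 -m creep '[[0.015,[0,0,0],[0,0,0.004]],[0.015,[0,0,0],[0,0,0.004]],[0.015,[0,0,0],[0,0,0.004]],[0.015,[0,0,0],[0,0,0.004]],[0.015,[0,0,0],[0,0,0.004]]]' >/dev/null; python3 -c "
from h import *
tq()"; done
```

```text
t 16.73 turned 1.1083 Mz 0.303 tau6 [0.47  0.281] F [-2.3 -1.7  5.3]
t 17.15 turned 1.1281 Mz 0.337 tau6 [0.464 0.295] F [-2.5 -1.2  5.7]
```

```bash
for i in 1; do python3 -m creep '[[0.015,[0,0,0],[0,0,0.004]],[0.015,[0,0,0],[0,0,0.004]],[0.015,[0,0,0],[0,0,0.004]],[0.015,[0,0,0],[0,0,0.004]],[0.015,[0,0,0],[0,0,0.004]]]' >/dev/null; python3 -c "
from h import *
tq()"; done
python3 - <<'E'
from h import *
for n in range(4):
    f=env.grab_frame("top"); tq()
crop(f["color"],260,160,380,290,4.5,"top14.png")
E
```

```text
t 17.57 turned 1.1481 Mz 0.37 tau6 [0.46  0.309] F [-2.7 -1.4  4.9]
t 17.62 turned 1.1483 Mz 0.31 tau6 [0.509 0.317] F [-1.8 -0.9  4.8]
t 17.67 turned 1.1482 Mz 0.291 tau6 [0.565 0.283] F [-2.2 -1.8  4.4]
t 17.72 turned 1.1481 Mz 0.283 tau6 [0.558 0.275] F [-2.5 -1.6  5. ]
t 17.77 turned 1.1482 Mz 0.256 tau6 [0.55  0.276] F [-1.8 -1.5  4.7]
```

View pics/top14.png

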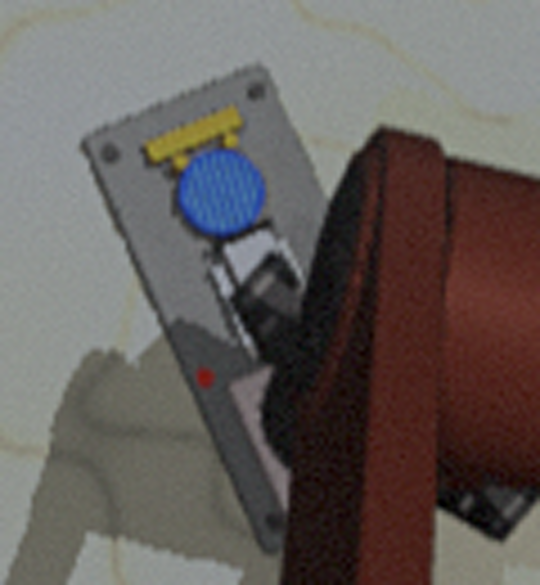

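Moving torque rose from the ~0.245 N·m baseline to ~0.35–0.37 N·m over ~0.1 rad past contact, which corresponds to about 6 N. Lens appears against both pins in the top view. Release and rise.

```bash
python3 -m creep '[[0.022,[0,0,0],[0,0,0]],[0.026,[0,0,0],[0,0,0]],[0.032,[0,0,0],[0,0,0]],[0.040,[0,0,0],[0,0,0]],[0.045,[0,0,0],[0,0,0]]]' 20
python3 -c "
from h import *
tq()"
python3 -m creep '[[0.045,[0,0,0],[0,0,0]],[0.045,[0,0,-0.01],[0,0,0]],[0.045,[0,0,-0.02],[0,0,0]],[0.045,[0,0,-0.03],[0,0,0]],[0.045,[0,0,-0.03],[0,0,0]]]'
python3 -m creep '[[0.06,[0,0,-0.02],[0,0,-0.12]],[0.06,[0,0,0],[0,0,-0.12]],[0.06,[0,0,0],[0,0,-0.12]],[0.06,[0,0,0],[0,0,-0.12]],[0.06,[0,0,0],[0,0,-0.12]]]'
python3 -m creep '[[0.06,[0,0,0],[0,0,-0.12]],[0.06,[0,0,0],[0,0,-0.12]],[0.06,[0,0,0],[0,0,-0.12]],[0.06,[0,0,0],[0,0,-0.12]],[0.06,[0,0,0],[0,0,-0.06]]]'
python3 -m creep '[[0.06,[0,0.03,0],[0,0,0]],[0.06,[0,0.03,0],[0,0,0]],[0.06,[0,0,0],[0,0,0]],[0.06,[0,0,0],[0,0,0]],[0.06,[0,0,0],[0,0,0]]]'
python3 - <<'E'
from h import *
import pickle
s,R=st()
f=env.grab_frame("wrist"); pickle.dump((f,s),open("w15.pkl","wb"))
cv2.imwrite("pics/w15.png",f["color"][:,:,::-1])
E
```

```text
time: 18.18
position: [0.4608, -0.0697, 0.056]
ee_rot: [-2.908, -1.186, 0.001]
force: [-0.0, -0.4, 0.4]
finger_gap: 0.0448
t 18.18 turned 1.1503 Mz -0.022 tau6 [-0.011  0.001] F [-0.  -0.4  0.4]
time: 18.6
position: [0.4601, -0.0696, 0.147]
ee_rot: [-2.907, -1.186, 0.003]
force: [0.6, -0.6, 0.2]
finger_gap: 0.0448
time: 19.02
position: [0.4614, -0.07, 0.1675]
ee_rot: [2.421, 2.0, 0.001]
force: [-0.5, -0.5, 0.1]
finger_gap: 0.0605
time: 19.43
position: [0.4612, -0.07, 0.1672]
ee_rot: [1.801, 2.573, 0.0]
force: [0.8, 0.1, 0.0]
finger_gap: 0.0597
time: 19.85
position: [0.5171, -0.0496, 0.1665]
ee_rot: [-1.807, -2.569, 0.001]
force: [-0.2, 0.4, -0.1]
finger_gap: 0.0602
t 19.85 pos [ 0.5171 -0.0496  0.1665] x [-0.338  0.941  0.   ] z [-0.001 -0.    -1.   ] F [-0.18  0.37 -0.13] M [-0.027 -0.032 -0.029] gap 0.0602
```

View pics/w15.png

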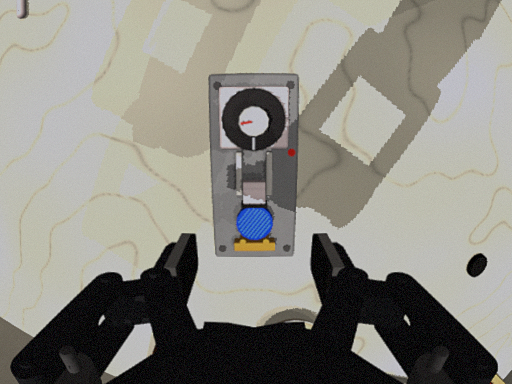

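```bash
python3 - <<'E'
from h import *
import pickle
f,s=pickle.load(open("w15.pkl","rb"))
im=f["color"]; cv2.imwrite("pics/w15c.png",np.hstack([cv2.resize(im[80:160,210:300,::-1],None,fx=4.2,fy=4.2,interpolation=cv2.INTER_CUBIC),cv2.resize(im[180:260,210:300,::-1],None,fx=4.2,fy=4.2,interpolation=cv2.INTER_CUBIC)]))
E
```

```text
(no output)
```

View pics/w15c.png

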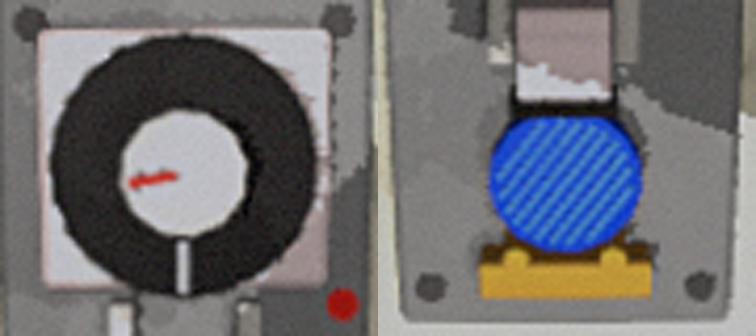

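```bash
python3 - <<'E'
from h import *
import pickle
f=env.grab_frame("top"); cv2.imwrite("pics/top16.png",f["color"][:,:,::-1])
g=pickle.load(open("top0.pkl","rb"))
for n,(u,v) in dict(prism=(198,187),occ=(136,228),dish=(250,135)).items():
    a=f["color"][v-28:v+28,u-28:u+28].astype(int);b=g["color"][v-28:v+28,u-28:u+28].astype(int)
    sh,_=cv2.phaseCorrelate(np.float32(a.sum(2)),np.float32(b.sum(2)));print(n,abs(a-b).mean().round(1),np.round(sh,2))
E
```

```text
prism 36.3 [ 0.   -0.08]
occ 34.6 [ 0.05 -0.03]
dish 35.2 [-0.04 -0.08]
```

View pics/top16.png

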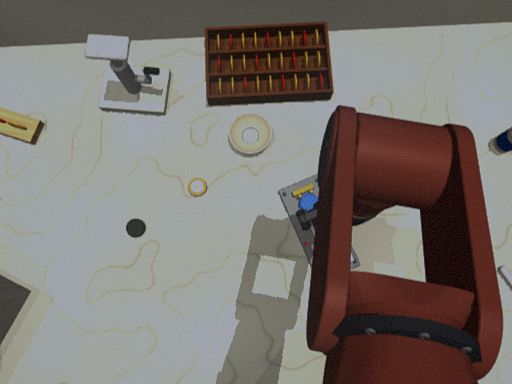

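Prism (198,187), occluder (136,228) and dish (250,135) have not moved (shift under 0.1 px), and the arm is well clear of everything. Handing in.

```bash
python3 -c "
from plant import env
print(env.state()['time']); print(env.close_job())"
```

```text
19.95
the job is handed in; nothing more can be done
None
```

I laid the Maddox lens flat on the seat about 3–4 mm short of the pins and let go. I then gripped only the inner knob, turned it 1.15 rad clockwise, and released it. The job was handed in at 20.0 s with the arm clear of everything.

- **Lens:** the last wrist picture shows it flat, touching both pins, with the jaw's rubber face against it.
- **Clamping force:** it was never measured directly. The turning torque rose from about 0.245 to about 0.35 N m, and with the jaw distance I had measured this puts the hold at roughly 5.5–6.5 N. Single torque readings scattered by about 0.03 N m, and the moment and joint-torque slopes differed somewhat, so allow about ±2 N.
- **Knob and ring:** the knob's red mark turned about 1.12 rad in the pictures, which agrees with the tool's turn within reading error. The ring's white mark still points straight at the jaw, as it did at the start.
- **Other things:** the prism, occluder and dish shifted less than 0.1 pixel in the top view.

No check failed.

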